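Pack away the motors and set the tally wheel

ROBOT

A 6-joint arm with a two-finger parallel gripper is mounted at the origin on the work surface. World frame = base frame: x ahead of the robot, y to its left, z up, the work surface at z = 0. Lengths are in m, angles in degrees, forces in N, time in s.
With the tool pointing down it reaches from about 0.25 to 0.775 m from the base axis. Payload 4 kg.
Tool frame: the origin (TCP) lies midway between the tips of the shut fingers; the grasp point (between the pads) lies 19 mm behind it (robot.grip_depth is the distance from the TCP to the grasp point, in m); y points along the fingers, x is the direction in which the jaws open and shut, and the axes are right-handed (so a half turn about y gives the same grasp; the last joint's range is limited). The gripper opens to 85 mm and grips with 20 to 120 N. Pads are 22 mm wide; open, the fingers measure 114 mm over their backs; the gripper's body (76 mm by 85 mm) begins 54 mm behind the grasp point. The pads swing forward as they close: fully open they stand 13 mm farther back than shut.
Start: joints at [-78.73, 4.996, 78.535, -0, 96.463, -5.907], TCP at [0.162, -0.525, 0.231] pointing down, gripper open.
Joint ranges: [-177.83, 177.83], [-43.37, 116.18], [15.69, 146.23], [-61.86, 241.86], [9.47, 152.12], [-147.06, 147.06]. Speed limits (degrees/s): [159.86, 159.86, 180, 180, 180, 180].

INTERFACE

Orientations are given as a 3x3 rotation matrix whose columns are the frame's x, y, z axes.
In Python, from rig import robot gives the robot as it stands.
- The arm moves only by the shell command python3 -m pendant 'ROWS' [FORCE]. ROWS is JSON, a list of rows, each a list of 5 numbers: the shift along the tool's x, y, z in cm, then the turn about the tool's y in rad, then the closure in counts, from 0 (fully open) to 255 (shut). A call has 1 to 10 rows; each row is the pose to reach, as a shift and turn from the pose commanded when the call began, along the tool's axes at that moment; what a row does not reach only later rows make up. A row lasts 1/8 s, in which the tool goes at most 62.5 mm and 10.7 degrees, less where a joint would pass 70% of its speed; a pose out of reach is approached as far as the arm can. A call with a gripper value outside its range is refused whole. The fingers move at their own pace and stop on an object; FORCE is the grip in N (left out, the last holds). Time passes only in rows, so rows that repeat a pose let the fingers close. It gives the time, the measured TCP pose, the force and the opening at its end, in the units of the state.
- robot.state(): the state, without advancing time (a new reading comes with each control period).
- robot.camera(name): name is "scene" or "top" or "wrist"; returns the picture (480x640x3 uint8, blue, green, red); there is no depth.
- robot.camera_model(name): a dict with "vfov" (degrees; the focal length in pixels is half the picture's height over the tangent of half this angle, whatever the lens; pixels are square), "cx", "cy" (the principal point, pixels), "rvec" (rotation vector, rad) and "tvec" (3), from world to camera coordinates, as OpenCV has them. Camera axes: x right, y down, z forward; pixel columns grow to the right and rows downward; lengths in m; the calibration is good to about 2 mm. A picture is of the moment at which its call begins: read the wrist's pose just before it. camera_model takes no time and is no camera call; for the wrist camera it gives the pose at the moment of the call.
- robot.close_job(): hands the job in, once; it reports no verdict.
The state is a dict: "time": time; "joint_pos": joint angles; "joint_velocities": joint speeds; "tau": joint torques, N m; "eef_pos": TCP position; "orientation": TCP orientation; "force": force on the tool from outside, world axes, zero at the start; "wrist_torque": the same for the moment, N m; "gripper_width": finger opening in m.
Only numpy, scipy, OpenCV 4.12 (cv2) and the standard library are available. Lean on these libraries where they do the work, as an engineer would, in place of code of your own. Each camera call takes 0.05 s, during which the arm holds its last target. There are 200 camera calls.

TASK

Tidy up the kit: put every small geared motor lying on the bench into the open parts box and shut its hinged lid fully. Then roll the wheel of the wooden tally counter up, ridge by ridge, until the face with as many dots as there are motors in the box sits squarely on top between its reading lines, and leave all the other things on the bench where they are.

Things in the scene. Friction and masses are not known exactly. Their poses are not given: they have to be found in the camera images.
- box: fixed grey open-topped parts box, 170 mm along its x, 220 mm along its y, 55 mm high, walls and floor 5 mm thick, inside 160 x 210 mm. Origin at the centre of its underside, z up; its +x side, facing the robot's left (roughly world +y), carries the lid's hinge along the rim.
- lid (a joint): hinge of the grey lid, a plate 170 mm from hinge to free edge, 220 mm wide, 8 mm thick. 0 = flat shut on the rim; starts standing open at 1.7 to 1.85 rad (stop 1.9). At angle t a point of its inner face d from the hinge is at box x = 85 mm - d cos t, z = 55.5 mm + d sin t. Stiff hinge: stays at any angle, takes about 0.19 N m plus its weight (150 g), so it must be pushed all the way down.
- lid_hinge (a point): mid-point of the lid's hinge line, box x = 85 mm, y = 0, z = 55.5 mm; the hinge line is parallel to the box's y. This frame turns with the lid
- lid_handle (a point): point in the lid's black knob, which stands 43 mm out of the lid's outer face (the top when shut), 28 mm in diameter, at mid-width, 140 mm from the hinge; the point is 35 mm out on its axis and turns with the lid
- counter: fixed plywood tally counter housing, 150 mm along its x, 90 mm along its y, 75 mm high, to the robot's right. Origin at the centre of its underside, z up, x pointing roughly away from the robot. The thumbwheel stands out of its top; a short black reading line on the housing at either side of the wheel, at x = 0, marks where the top face is read.
- wheel_axis (a point): centre of the thumbwheel on its axle, 60 mm above the bench, fixed; axes as the counter's, axle along y. Wheel 44 mm wide, drum radius 44 mm, white; ten straight black ridges across it, 5 mm thick, tips at radius 54 mm (114 mm above the bench at the top). Between the ridges are ten faces with 0 to 9 black dots.
- wheel (a joint): turn of the thumbwheel, rad; grows as its top moves to the counter's +x (away from the robot), which rolls the digit up. Face with d dots is squarely on top at 0.6283 d. Ridges at angles q + 0.6283 (k + 0.5) from the top towards +x (q this value, k whole). No clicks: friction (0.06 N m, 1 to 2 N at a ridge) holds it where left; pushable both ways, stops at -0.45 and 5.94. Starts at -0.1 to 0.75.
- motor1 (a point): small geared motor: black gearbox 30 x 22 x 22 mm, steel can (22 mm diameter, 16 mm long) on its +x end, brass shaft (6 mm thick, 6 mm long) on its -x end; 52 mm long in all, 22 mm wide and high, 35 to 70 g. Point: its centre, 11 mm above what it lies on; x along its length, 22 mm width along y, z up at the start. Motors 1 to 3 are always present and one to three of motors 4 to 6; an absent one reads None.
- motor2 (a point): small geared motor: black gearbox 30 x 22 x 22 mm, steel can (22 mm diameter, 16 mm long) on its +x end, brass shaft (6 mm thick, 6 mm long) on its -x end; 52 mm long in all, 22 mm wide and high, 35 to 70 g. Point: its centre, 11 mm above what it lies on; x along its length, 22 mm width along y, z up at the start. Motors 1 to 3 are always present and one to three of motors 4 to 6; an absent one reads None.
- motor3 (a point): small geared motor: black gearbox 30 x 22 x 22 mm, steel can (22 mm diameter, 16 mm long) on its +x end, brass shaft (6 mm thick, 6 mm long) on its -x end; 52 mm long in all, 22 mm wide and high, 35 to 70 g. Point: its centre, 11 mm above what it lies on; x along its length, 22 mm width along y, z up at the start. Motors 1 to 3 are always present and one to three of motors 4 to 6; an absent one reads None.
- motor4 (a point): small geared motor: black gearbox 30 x 22 x 22 mm, steel can (22 mm diameter, 16 mm long) on its +x end, brass shaft (6 mm thick, 6 mm long) on its -x end; 52 mm long in all, 22 mm wide and high, 35 to 70 g. Point: its centre, 11 mm above what it lies on; x along its length, 22 mm width along y, z up at the start. Motors 1 to 3 are always present and one to three of motors 4 to 6; an absent one reads None.
- motor5 (a point): small geared motor: black gearbox 30 x 22 x 22 mm, steel can (22 mm diameter, 16 mm long) on its +x end, brass shaft (6 mm thick, 6 mm long) on its -x end; 52 mm long in all, 22 mm wide and high, 35 to 70 g. Point: its centre, 11 mm above what it lies on; x along its length, 22 mm width along y, z up at the start. Motors 1 to 3 are always present and one to three of motors 4 to 6; an absent one reads None.
- motor6 (a point): small geared motor: black gearbox 30 x 22 x 22 mm, steel can (22 mm diameter, 16 mm long) on its +x end, brass shaft (6 mm thick, 6 mm long) on its -x end; 52 mm long in all, 22 mm wide and high, 35 to 70 g. Point: its centre, 11 mm above what it lies on; x along its length, 22 mm width along y, z up at the start. Motors 1 to 3 are always present and one to three of motors 4 to 6; an absent one reads None.
- tape: roll of black tape lying flat, 52 mm in diameter, 36 mm hole, 19 mm high; not part of the job. Origin under its centre, as for the others below
- reel: small reel of copper wire lying flat, 42 mm diameter, 20 mm high; not part of the job
- trough: small green printed sofa-shaped tray, 54 x 30 x 18 mm; not part of the job
- battery: grey block battery lying down, 46 x 26 x 17 mm, with two round steel contacts; not part of the job
- remote: flat black remote control, 86 x 40 x 8 mm, farther out; not part of the job
- breadboard: white breadboard, 83 x 55 x 9 mm, farther out; not part of the job
- glue: white glue bottle, standing, 38 mm diameter, 90 mm high, farther out; not part of the job
There are look-alikes about, which are no part of the job. Leave any blue or purple look-alike of the part that bears motor1 alone.

How it is judged (in metres and radians):
On the way, in this order (a step that is already met when the one before it is completed fails the run):
1. every motor on the bench is inside the parts box (x of motor1 in the frame of box between -0.082 and 0.082 m and y of motor1 in the frame of box between -0.107 and 0.107 m and z of motor1 in the frame of box between 0.005 and 0.05 m and x of motor2 in the frame of box between -0.082 and 0.082 m and y of motor2 in the frame of box between -0.107 and 0.107 m and z of motor2 in the frame of box between 0.005 and 0.05 m and x of motor3 in the frame of box between -0.082 and 0.082 m and y of motor3 in the frame of box between -0.107 and 0.107 m and z of motor3 in the frame of box between 0.005 and 0.05 m and x of motor4 in the frame of box between -0.082 and 0.082 m and y of motor4 in the frame of box between -0.107 and 0.107 m and z of motor4 in the frame of box between 0.005 and 0.05 m and x of motor5 in the frame of box between -0.082 and 0.082 m and y of motor5 in the frame of box between -0.107 and 0.107 m and z of motor5 in the frame of box between 0.005 and 0.05 m and x of motor6 in the frame of box between -0.082 and 0.082 m and y of motor6 in the frame of box between -0.107 and 0.107 m and z of motor6 in the frame of box between 0.005 and 0.05 m), for 0.2 s.
2. the lid is shut with all the motors inside (all of step 1 and value of joint lid below 0.06 rad), for 0.2 s.
3. the wheel shows as many dots as there are motors, 4 to 6 (below, a height under -5 m stands for absent) (value of joint wheel between 2.3248 and 3.9584 rad and (((height (world z) of each of motor5, motor4 below -5 m and value of joint wheel above -50 rad) or (height (world z) of each of motor6, motor4 below -5 m and value of joint wheel above -50 rad) or (height (world z) of each of motor6, motor5 below -5 m and value of joint wheel above -50 rad)) or value of joint wheel above 2.9531 rad) and not (value of joint wheel above 2.7018 rad and ((height (world z) of each of motor5, motor4 below -5 m and value of joint wheel above -50 rad) or (height (world z) of each of motor6, motor4 below -5 m and value of joint wheel above -50 rad) or (height (world z) of each of motor6, motor5 below -5 m and value of joint wheel above -50 rad))) and ((height (world z) of motor4 below -5 m and value of joint wheel above -50 rad) or (height (world z) of motor5 below -5 m and value of joint wheel above -50 rad) or (height (world z) of motor6 below -5 m and value of joint wheel above -50 rad) or value of joint wheel above 3.5814 rad) and not (value of joint wheel above 3.3301 rad and ((height (world z) of motor4 below -5 m and value of joint wheel above -50 rad) or (height (world z) of motor5 below -5 m and value of joint wheel above -50 rad) or (height (world z) of motor6 below -5 m and value of joint wheel above -50 rad)))), for 0.2 s.
At the end, for the whole second after the job is handed in: Every motor that is present lies inside the box, the lid is shut (within 0.06 rad), and the wheel's face with as many dots as motors (4, 5 or 6) is on top within 0.3 of a digit (0.19 rad), at rest (all of step 2 and all of step 3 and velocity of joint wheel between -0.05 and 0.05 rad/s); the robot touches nothing.
It fails at once if another thing on the bench was moved more than 5 cm (distance of any of tape, reel, trough, battery, remote, breadboard, glue from where it was at the start of the episode above 0.05 m).
Of m4, m5, m6 only 1 to 3 are there at a start; the rules pass over those that are not, and their reading is None.
At some moment in a run one of m1, m2, m3, m4, m5, m6 may be knocked a few centimetres aside while the robot is not near it.
Once in a run the grip may slacken for a moment while it holds something.
It also fails if it takes over 210 s, if anything falls off the work surface, if the arm or the gripper's body presses on something with over 40 N, if the wrist force passes 120 N, or if a joint passes its speed limit or range.

## Working session

There is one attempt and no reset: what is moved stays moved. The work goes in short steps, Python scripts to look and compute and a shell command to move; the robot and the scene stay as the last step left them, time stands still between calls to the robot, and variables do not carry over. Pictures are saved under pics/ and viewed, about 12 in all and at most 16, crops included, and the job is handed in when it is done.

```bash
ls; mkdir -p pics; cat > h.py <<'E'
import numpy as np, cv2
from rig import robot
def K(m,h=480):
    f=h/2/np.tan(np.radians(m["vfov"])/2); return np.array([[f,0,m["cx"]],[0,f,m["cy"]],[0,0,1]])
def ray(m,u,v):
    R=cv2.Rodrigues(np.array(m["rvec"],float))[0]; t=np.array(m["tvec"],float).ravel()
    return -R.T@t, R.T@np.linalg.inv(K(m))@np.array([u,v,1.])
def onz(m,u,v,z):
    c,d=ray(m,u,v); return c+d*(z-c[2])/d[2]
def proj(m,p):
    return cv2.projectPoints(np.array(p,float).reshape(-1,1,3),np.array(m["rvec"],float),np.array(m["tvec"],float),K(m),None)[0].reshape(-1,2)
E
python3 - <<'E'
from h import *
s=robot.state(); print(s["time"],s["eef_pos"],s["orientation"],s["gripper_width"])
for n in("top","scene"):
    m=robot.camera_model(n); print(n,m); cv2.imwrite(f"pics/{n}0.png",robot.camera(n))
E
```

```text
pics
0.0 [ 0.1623257  -0.52499749  0.23013077] [[ 2.95320489e-01 -4.06696720e-04  9.55398160e-01]
 [-9.55395777e-01  2.14775719e-03  2.95320667e-01]
 [-2.17206921e-03 -9.99997611e-01  2.45720375e-04]] 0.08562606034307996
top {'vfov': 57.856493021467195, 'cx': 325.7658778832496, 'cy': 237.83727821759717, 'rvec': array([ 2.16064447, -2.18005926,  0.09801979]), 'tvec': array([0.02757304, 0.57921951, 0.94476862])}
scene {'vfov': 43.99811840298925, 'cx': 315.9296389111136, 'cy': 242.73973589026218, 'rvec': array([ 2.11711348,  1.27561057, -0.510914  ]), 'tvec': array([-0.29536873, -0.31482716,  1.46569902])}
```

View pics/top0.png

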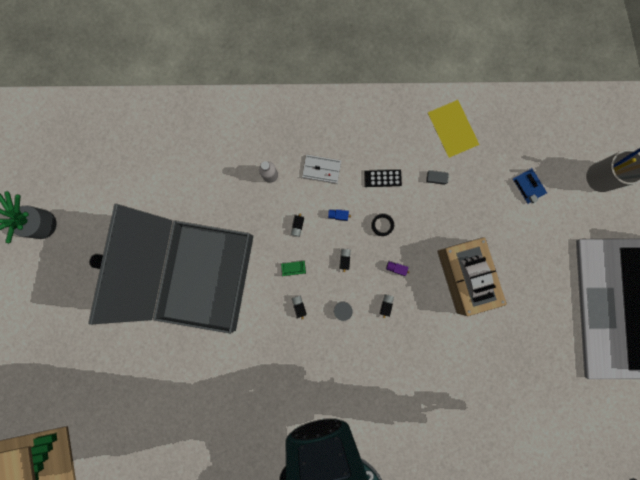

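View pics/scene0.png

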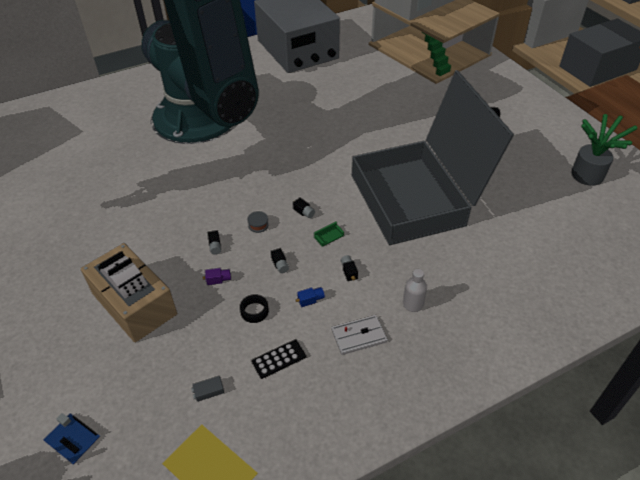

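The top view shows four black/steel motors at (298,225), (345,260), (299,306) and (387,306), and blue (339,214) and purple (397,268) look-alikes, which I leave alone. The open box is around (205,277) and the counter around (473,276). Next I'll confirm in an enlarged crop and measure.

```bash
python3 - <<'E'
from h import *
im=cv2.imread("pics/top0.png"); m=robot.camera_model("top")
g=im.max(2).astype(int); c=im.astype(int); sat=c.max(2)-c.min(2)
mask=((g<60)&(sat<30)).astype(np.uint8)*255
mask[:195]=0; mask[335:]=0; mask[:,:260]=0; mask[:,425:]=0
n,l,st,ce=cv2.connectedComponentsWithStats(mask)
for i in range(1,n):
    if st[i,4]>25:
        r=cv2.minAreaRect(cv2.findContours((l==i).astype(np.uint8),0,2)[0][0]); print(ce[i].round(1),st[i,4],r, onz(m,*ce[i],0.02).round(4))
for n,u,v in[("A",298,225),("B",345,260),("C",299,306),("D",387,306),("blue",339,214),("purple",397,268),("reel",343,311),("tape",383,225),("trough",293,268)]: print(n,onz(m,u,v,.015).round(3))
bl=[(175,222),(252,234),(234,332),(157,319)]
print("box rim",[onz(m,*p,.055).round(4).tolist() for p in bl])
cl=[(440,250),(485,237),(507,302),(466,316)]
print("counter",[onz(m,*p,.075).round(4).tolist() for p in cl])
a=cv2.resize(im[195:335,260:420],None,fx=5,fy=5,interpolation=cv2.INTER_CUBIC)
b=cv2.resize(im[225:325,430:520],None,fx=5,fy=5,interpolation=cv2.INTER_CUBIC)
cv2.imwrite("pics/cropA.png",cv2.resize(a,(640,560))); 
sc=cv2.imread("pics/scene0.png"); b=cv2.resize(b,(360,400)); s2=cv2.resize(sc[230:340,70:190],(436,400),interpolation=cv2.INTER_CUBIC)
cv2.imwrite("pics/cropB.png",np.hstack([b,s2]))
E
```

```text
[382.4 224.6] 205 ((382.5, 224.5), (21.0, 21.0), 90.0) [ 0.6091 -0.1058  0.02  ]
[297.7 221.9] 117 ((297.7500305175781, 221.75003051757812), (9.60969066619873, 12.159200668334961), 11.309932708740234) [0.6171 0.0857 0.02  ]
[344.4 262.3] 117 ((344.3799743652344, 262.3399963378906), (9.333809852600098, 12.445079803466797), 8.130102157592773) [ 0.5246 -0.0189  0.02  ]
[385.5 308.5] 135 ((385.6764831542969, 308.29412841796875), (10.186494827270508, 13.339459419250488), 14.03624439239502) [ 0.4214 -0.1089  0.02  ]
[299.6 309.9] 123 ((299.6000061035156, 309.79998779296875), (12.649109840393066, 9.486831665039062), 71.56504821777344) [0.4198 0.082  0.02  ]
A [0.611 0.085 0.015]
B [ 0.53  -0.021  0.015]
C [0.428 0.084 0.015]
D [ 0.426 -0.113  0.015]
blue [ 0.635 -0.008  0.015]
purple [ 0.511 -0.137  0.015]
reel [ 0.416 -0.015  0.015]
tape [ 0.609 -0.108  0.015]
trough [0.513 0.097 0.015]
box rim [[0.6147, 0.3518, 0.055], [0.5867, 0.183, 0.055], [0.3768, 0.2199, 0.055], [0.4055, 0.3853, 0.055]]
counter [[0.5468, -0.2199, 0.075], [0.5736, -0.3163, 0.075], [0.4364, -0.3564, 0.075], [0.4081, -0.2695, 0.075]]
```

View pics/cropA.png

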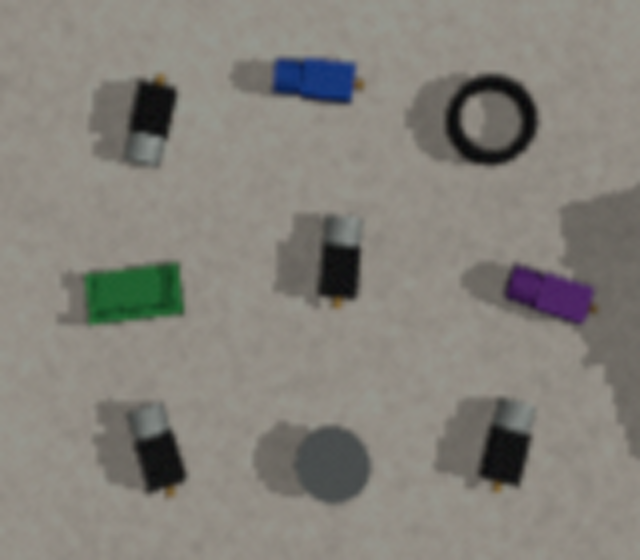

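View pics/cropB.png

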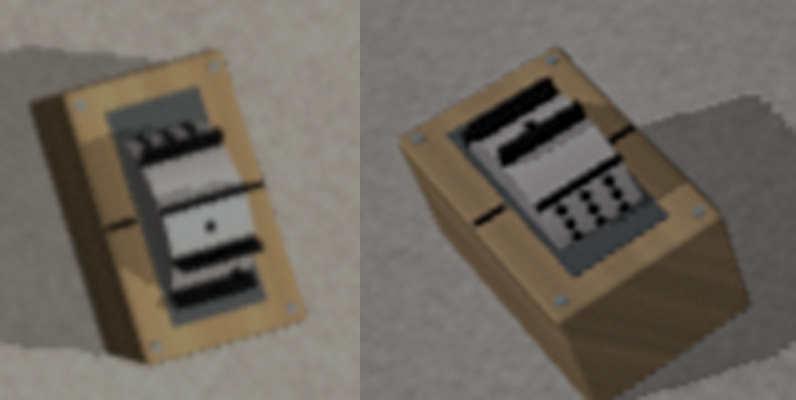

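Both crops are clear. Cells A (153,122), B (341,257), C (158,445) and D (507,443) of the enlarged crop are black motors with a steel can. The blue and purple ones are look-alikes. Four motors, so the target is 4 dots (q = 2.513). On the counter, the blank face is near the top with the ridge before face 1 almost on the reading line.

```bash
cat >> h.py <<'E'
def go(x,y,z,ang=None,s=None):
    """rows delta (cm in tool axes, rad) to TCP x,y,z with jaw axis at world angle ang (deg, mod 180)"""
    s=s or robot.state(); R=np.array(s["orientation"]); d=R.T@(np.array([x,y,z])-np.array(s["eef_pos"]))*100
    t=0
    if ang is not None:
        a=np.degrees(np.arctan2(R[1,0],R[0,0])); t=np.radians(-((ang-a+90)%180-90))
    print("t %.2f"%s["time"],"at",np.round(s["eef_pos"],4),"-> d",d.round(2),"turn %.3f"%t,"dist %.1f"%np.linalg.norm(d)); return d,t
def motors(im=None):
    im=robot.camera("top") if im is None else im; m=robot.camera_model("top"); c=im.astype(int)
    mask=((c.max(2)<60)&(c.max(2)-c.min(2)<30)).astype(np.uint8); mask[:195]=0; mask[345:]=0; mask[:,:260]=0; mask[:,430:]=0
    n,l,st,ce=cv2.connectedComponentsWithStats(mask); out=[]
    for i in range(1,n):
        if 60<st[i,4]<190:
            r=cv2.minAreaRect(cv2.findContours((l==i).astype(np.uint8),0,2)[0][0]); p=onz(m,*ce[i],.021)
            b=cv2.boxPoints(r); e=max([b[1]-b[0],b[2]-b[1]],key=np.linalg.norm); w=onz(m,*(ce[i]+e),.021)-p
            a=(np.degrees(np.arctan2(w[1],w[0]))+90)%180-90
            print("motor px",ce[i].round(0),"xy",p[:2].round(4),"axis %.0f"%a,"area",st[i,4]); out.append((p,a))
    return out
BOX=np.array([.496,.285]); BA=np.radians(80.5)
def boxp(x,y): return BOX+x*np.array([np.cos(BA),np.sin(BA)])+y*np.array([-np.sin(BA),np.cos(BA)])
E
python3 - <<'E'
from h import *
m=robot.camera_model("top"); motors(cv2.imread("pics/top0.png"))
for n,g,c in[("A",(297.7,221.9),(296.5,232.5)),("B",(344.4,262.3),(345.75,252.5)),("C",(299.6,309.9),(297,298.75)),("D",(385.5,308.5),(389.5,298))]:
    a,b=onz(m,*g,.021),onz(m,*c,.021); d=a-b; print(n,(np.degrees(np.arctan2(d[1],d[0]))+90)%180-90)
for p in[(-.035,.05),(-.035,-.05),(.025,.05),(.025,-.05)]: print(p,boxp(*p).round(3))
go(.42,.083,.15,90+16)
E
```

```text
motor px [298. 222.] xy [0.617  0.0856] axis -11 area 117
motor px [344. 262.] xy [ 0.5246 -0.0188] axis -9 area 117
motor px [386. 308.] xy [ 0.4215 -0.1088] axis -15 area 135
motor px [300. 310.] xy [0.4198 0.0819] axis 18 area 123
A -6.560967007870005
B -8.57552752468979
C 13.085528148500941
D -22.192889154411432
(-0.035, 0.05) [0.441 0.259]
(-0.035, -0.05) [0.54  0.242]
(0.025, 0.05) [0.451 0.318]
(0.025, -0.05) [0.549 0.301]
t 0.10 at [ 0.1623 -0.525   0.2302] -> d [-50.47   8.13  42.57] turn 0.020 dist 66.5
```

```bash
python3 -m pendant '[[-50.5,0,42.6,0.02,75],[-50.5,0,42.6,0.02,75],[-50.5,0,42.6,0.02,75],[-50.5,0,42.6,0.02,75],[-50.5,0,42.6,0.02,75],[-50.5,0,42.6,0.02,75],[-50.5,0,42.6,0.02,75],[-50.5,0,42.6,0.02,75],[-50.5,0,42.6,0.02,75],[-50.5,0,42.6,0.02,75]]' 40
python3 - <<'E'
from h import *
motors()
go(.42,.0825,.15,90+16)
E
```

```text
time: 1.35
eef_pos: [0.4065, 0.052, 0.2311]
orientation: [[0.277, 0.0, 0.961], [-0.961, -0.001, 0.277], [0.001, -1.0, 0.0]]
force: [0.7, 0.4, 0.7]
gripper_width: 0.06
motor px [298. 222.] xy [0.6168 0.0854] axis -14 area 113
motor px [344. 262.] xy [ 0.5247 -0.0186] axis -1 area 114
motor px [386. 308.] xy [ 0.4216 -0.1088] axis -15 area 130
t 1.40 at [0.408  0.0595 0.2306] -> d [-1.8   8.08  1.78] turn 0.011 dist 8.5
```

```bash
python3 -m pendant '[[-1.8,6,1.8,0.01,75],[-1.8,11,1.8,0.01,75],[-1.8,11,1.8,0.01,75],[-1.8,11,1.8,0.01,75]]'
python3 - <<'E'
from h import *
m=robot.camera_model("wrist"); im=robot.camera("wrist"); s=robot.state()
p=proj(m,[[.42,.0825,.021],[s["eef_pos"][0],s["eef_pos"][1],.021]]); print(p,m)
for q in p: cv2.drawMarker(im,tuple(int(v) for v in q),(0,0,255),0,14,1)
cv2.imwrite("pics/w1.png",im); go(.42,.0825,.003,106)
E
```

```text
time: 1.9
eef_pos: [0.4198, 0.0719, 0.1233]
orientation: [[0.266, 0.003, 0.964], [-0.964, -0.0, 0.266], [0.001, -1.0, 0.003]]
force: [-0.3, -0.4, 1.3]
gripper_width: 0.0603
[[304.17994864 236.56734572]
 [319.75513711 239.74862042]] {'vfov': 65.08368324034072, 'cx': 319.0761217234778, 'cy': 240.43127375497986, 'rvec': array([-2.32786865,  1.77166505,  0.23049242]), 'tvec': array([-0.0424647 ,  0.40447448,  0.38262475])}
t 1.95 at [0.4207 0.0718 0.1243] -> d [-1.06 12.13  0.16] turn -0.010 dist 12.2
```

View pics/w1.png

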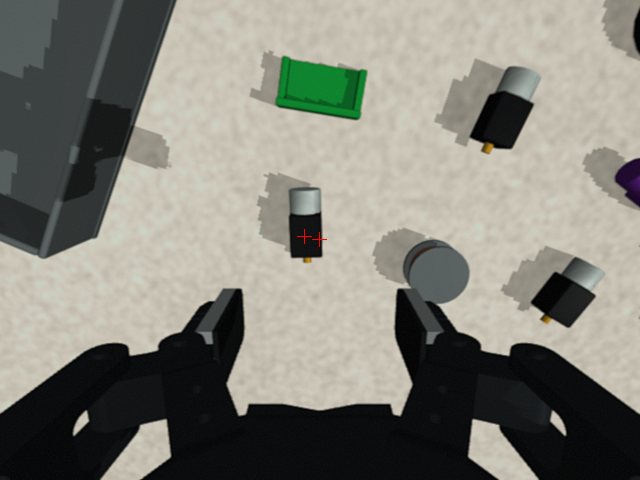

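The motor sits at (306,236), aligned with the tool, and the predicted marker at (304,236) falls on its gearbox. Grasping it now.

```bash
python3 -m pendant '[[-1.0,4,0.1,0,90],[-1.0,8,0.1,0,90],[-1.0,11.0,0.1,0,90],[-1.0,12.0,0.1,0,90],[-1.0,12.0,0.1,0,90],[-1.0,12.0,0.1,0,255],[-1.0,12.0,0.1,0,255],[-1.0,12.0,0.1,0,255],[-1.0,12.0,0.1,0,255]]' 40
python3 -m pendant '[[0,-4,0,0,255],[0,-10,0,0,255],[0,-14,0,0,255],[0,-14,0,0,255],[0,-14,0,0,255]]'
python3 - <<'E'
from h import *
go(.441,.259,.15,80.5)
motors()
E
```

```text
time: 3.08
eef_pos: [0.4186, 0.0821, 0.0031]
orientation: [[0.267, 0.004, 0.964], [-0.964, 0.0, 0.267], [0.001, -1.0, 0.004]]
force: [0.1, 0.6, 6.2]
gripper_width: 0.0211
time: 3.7
eef_pos: [0.4163, 0.0821, 0.1404]
orientation: [[0.267, -0.002, 0.964], [-0.964, -0.0, 0.267], [-0.0, -1.0, -0.002]]
force: [-0.3, 0.1, -1.3]
gripper_width: 0.0214
t 3.70 at [0.4163 0.0821 0.1404] -> d [-16.39  -0.97   7.1 ] turn 0.436 dist 17.9
motor px [298. 222.] xy [0.6168 0.0854] axis -14 area 113
motor px [344. 262.] xy [ 0.5247 -0.0186] axis -1 area 114
motor px [385. 308.] xy [ 0.4214 -0.1086] axis -15 area 132
```

```bash
python3 -m pendant '[[-5.5,-1,2.4,0.15,255],[-11,-1,4.8,0.3,255],[-16.4,-1,7.1,0.436,255],[-16.4,-1,7.1,0.436,255],[-16.4,-1,7.1,0.436,255],[-16.4,3,7.1,0.436,255],[-16.4,8,7.1,0.436,255],[-16.4,11,7.1,0.436,255],[-16.4,12.2,7.1,0.436,255],[-16.4,12.2,7.1,0.436,255]]'
python3 - <<'E'
from h import *
go(.441,.259,.018,80.5); print(robot.state()["gripper_width"],robot.state()["force"])
E
```

```text
time: 5.0
eef_pos: [0.4415, 0.258, 0.0189]
orientation: [[-0.167, -0.001, 0.986], [-0.986, -0.001, -0.167], [0.001, -1.0, -0.001]]
force: [0.2, 0.4, 0.5]
gripper_width: 0.0214
t 5.00 at [0.4415 0.258  0.0189] -> d [-0.1   0.09 -0.06] turn -0.002 dist 0.1
0.02136079738898593 [0.24858193 0.38296196 0.53569393]
```

```bash
python3 -m pendant '[[0,0.3,0,0,130],[0,0.3,0,0,130],[0,0.3,0,0,130],[0,-4,0,0,130],[0,-9,0,0,130],[0,-13,0,0,130],[0,-13,0,0,130]]'
python3 - <<'E'
from h import *
go(.617,.0854,.13,80); 
motors(); im=robot.camera("wrist"); cv2.imwrite("pics/w2.png",im)
E
```

```text
time: 5.88
eef_pos: [0.4442, 0.2604, 0.1545]
orientation: [[-0.165, 0.01, 0.986], [-0.986, 0.004, -0.165], [-0.006, -1.0, 0.009]]
force: [0.2, 0.6, -0.5]
gripper_width: 0.0419
t 5.88 at [0.4442 0.2604 0.1545] -> d [14.42  2.54 19.91] turn 0.009 dist 24.7
motor px [298. 222.] xy [0.6168 0.0854] axis -14 area 113
motor px [344. 262.] xy [ 0.5247 -0.0186] axis -1 area 114
motor px [386. 308.] xy [ 0.4215 -0.1088] axis -15 area 135
```

```bash
python3 -m pendant '[[3.6,0.5,5,0,90],[7.2,1,10,0,90],[10.8,2,15,0,90],[14.4,2.5,19.9,0.01,90],[14.4,2.5,19.9,0.01,90],[14.4,2.5,19.9,0.01,90],[14.4,2.5,19.9,0.01,90]]'
python3 - <<'E'
from h import *
m=robot.camera_model("wrist"); im=robot.camera("wrist")
c=im.astype(int); mk=((c.max(2)<50)).astype(np.uint8); n,l,st,ce=cv2.connectedComponentsWithStats(mk)
p=proj(m,[.617,.0854,.021])[0]; print("pred",p)
for i in range(1,n):
    if st[i,4]>300 and ce[i][1]<320:
        r=cv2.minAreaRect(cv2.findContours((l==i).astype(np.uint8),0,2)[0][0]); print(ce[i].round(),st[i],r,onz(m,*ce[i],.018).round(4))
go(.617,.0854,.003,80)
E
```

```text
time: 6.85
eef_pos: [0.613, 0.0853, 0.1238]
orientation: [[-0.174, -0.001, 0.985], [-0.985, 0.0, -0.174], [0.0, -1.0, -0.001]]
force: [0.1, 0.8, -0.9]
gripper_width: 0.0552
pred [318.48986847 234.29032012]
[574.  28.] [ 529    0  111   62 3995] ((584.0, 30.5), (61.0, 110.0), 90.0) [ 0.7145 -0.0855  0.018 ]
[599. 190.] [ 554  153   86   76 4116] ((596.5, 190.5), (75.0, 85.0), 90.0) [ 0.614 -0.102  0.018]
[317. 230.] [ 302  206   32   48 1407] ((317.5614929199219, 230.0233917236328), (30.68170928955078, 47.12577819824219), 2.385944128036499) [0.6192 0.0857 0.018 ]
[ 85. 302.] [   0  288  184   29 4677] ((91.5, 302.0), (28.0, 183.0), 90.0) [0.5961 0.2586 0.018 ]
[610. 311.] [600 299  20  27 420] ((609.5, 312.0), (26.0, 19.0), 90.0) [ 0.5236 -0.111   0.018 ]
t 6.90 at [0.6132 0.0854 0.1242] -> d [-0.06 12.12  0.38] turn 0.000 dist 12.1
```

```bash
python3 -m pendant '[[0,4,0.4,0,90],[0,8,0.4,0,90],[0,11.0,0.4,0,90],[0,12.0,0.4,0,90],[0,12.0,0.4,0,90],[0,12.0,0.4,0,255],[0,12.0,0.4,0,255],[0,12.0,0.4,0,255],[0,12.0,0.4,0,255]]' 40
python3 -m pendant '[[0,-4,0,0,255],[0,-10,0,0,255],[0,-15,0,0,255],[0,-15,0,0,255],[0,-15,0,0,255]]'
python3 - <<'E'
from h import *
go(.54,.242,.15,80.5)
motors()
E
```

```text
time: 8.02
eef_pos: [0.6196, 0.0836, 0.0065]
orientation: [[-0.175, 0.004, 0.984], [-0.985, 0.0, -0.175], [-0.001, -1.0, 0.004]]
force: [-0.1, -0.3, 6.5]
gripper_width: 0.0211
time: 8.65
eef_pos: [0.6176, 0.0834, 0.1536]
orientation: [[-0.175, -0.001, 0.984], [-0.984, -0.0, -0.175], [0.0, -1.0, -0.001]]
force: [0.6, 0.0, -0.7]
gripper_width: 0.0211
t 8.65 at [0.6176 0.0834 0.1536] -> d [-14.26   0.36 -10.42] turn -0.011 dist 17.7
motor px [382. 225.] xy [ 0.6091 -0.1059] axis 89 area 181
motor px [344. 262.] xy [ 0.5245 -0.0187] axis -1 area 110
motor px [386. 308.] xy [ 0.4215 -0.1088] axis -15 area 127
```

```bash
python3 -m pendant '[[-4.8,0,-3.5,0,255],[-9.5,0,-7,0,255],[-14.3,0,-10.4,-0.01,255],[-14.3,0,-10.4,-0.01,255],[-14.3,0,-10.4,-0.01,255],[-14.3,4,-10.4,-0.01,255],[-14.3,9,-10.4,-0.01,255],[-14.3,12,-10.4,-0.01,255],[-14.3,13.2,-10.4,-0.01,255],[-14.3,13.2,-10.4,-0.01,255]]'
python3 - <<'E'
from h import *
go(.54,.242,.02,80.5); print(robot.state()["gripper_width"])
E
python3 -m pendant '[[0,0.2,0,0,130],[0,0.2,0,0,130],[0,0.2,0,0,130],[0,-4,0,0,130],[0,-9,0,0,130],[0,-13,0,0,130],[0,-13,0,0,130]]'
python3 - <<'E'
from h import *
motors(); go(.5245,-.0187,.13,82)
E
```

```text
time: 9.95
eef_pos: [0.5408, 0.2413, 0.0214]
orientation: [[-0.167, -0.002, 0.986], [-0.986, -0.001, -0.167], [0.001, -1.0, -0.002]]
force: [-0.4, 1.0, -0.4]
gripper_width: 0.0209
t 9.95 at [0.5408 0.2413 0.0214] -> d [-0.05  0.14 -0.09] turn -0.002 dist 0.2
0.020938745215405064
time: 10.82
eef_pos: [0.5434, 0.2435, 0.1583]
orientation: [[-0.165, 0.01, 0.986], [-0.986, 0.003, -0.165], [-0.005, -1.0, 0.01]]
force: [0.3, 0.6, -0.3]
gripper_width: 0.0419
motor px [344. 262.] xy [ 0.5247 -0.0186] axis -1 area 114
motor px [386. 308.] xy [ 0.4215 -0.1089] axis -15 area 129
t 10.88 at [0.5419 0.243  0.1552] -> d [26.11  2.47  2.59] turn -0.026 dist 26.4
```

```bash
python3 -m pendant '[[6,0.5,0.6,-0.01,90],[12,1,1.2,-0.02,90],[18,2,1.8,-0.02,90],[24,2.5,2.4,-0.026,90],[26.1,2.5,2.6,-0.026,90],[26.1,2.5,2.6,-0.026,90],[26.1,2.5,2.6,-0.026,90],[26.1,2.5,2.6,-0.026,90]]'
cat >> h.py <<'E'
def wmot():
    m=robot.camera_model("wrist"); im=robot.camera("wrist"); c=im.astype(int); mk=((c.max(2)<50)).astype(np.uint8); n,l,st,ce=cv2.connectedComponentsWithStats(mk)
    for i in range(1,n):
        if 700<st[i,4]<2500 and ce[i][1]<320: print(ce[i].round(),st[i,4],cv2.minAreaRect(cv2.findContours((l==i).astype(np.uint8),0,2)[0][0])[1:],onz(m,*ce[i],.018).round(4))
    return im
E
python3 - <<'E'
from h import *
wmot(); go(.5245,-.0187,.003,82)
E
```

```text
time: 11.88
eef_pos: [0.5232, -0.0179, 0.127]
orientation: [[-0.138, -0.0, 0.99], [-0.99, 0.0, -0.138], [-0.0, -1.0, -0.0]]
force: [-0.0, 0.5, 0.4]
gripper_width: 0.0551
[322. 234.] 1257 ((42.776065826416016, 30.285301208496094), 87.79740142822266) [ 0.5253 -0.0196  0.018 ]
[ 13. 247.] 1400 ((62.0, 31.0), 90.0) [0.5457 0.1946 0.018 ]
t 11.93 at [ 0.5232 -0.018   0.1271] -> d [ 0.06 12.41  0.14] turn 0.001 dist 12.4
```

```bash
python3 -m pendant '[[0.1,4,0.2,0,90],[0.1,8,0.2,0,90],[0.1,11.0,0.2,0,90],[0.1,12.3,0.2,0,90],[0.1,12.3,0.2,0,90],[0.1,12.3,0.2,0,255],[0.1,12.3,0.2,0,255],[0.1,12.3,0.2,0,255],[0.1,12.3,0.2,0,255]]' 40
python3 -m pendant '[[0,-4,0,0,255],[0,-10,0,0,255],[0,-15,0,0,255],[0,-15,0,0,255],[0,-15,0,0,255]]'
python3 - <<'E'
from h import *
go(.451,.318,.15,80.5)
motors()
E
```

```text
time: 13.05
eef_pos: [0.5266, -0.0207, 0.0062]
orientation: [[-0.14, 0.004, 0.99], [-0.99, -0.001, -0.14], [0.0, -1.0, 0.004]]
force: [-0.5, 0.9, 5.6]
gripper_width: 0.021
time: 13.68
eef_pos: [0.5245, -0.0205, 0.1536]
orientation: [[-0.14, -0.001, 0.99], [-0.99, 0.0, -0.14], [0.0, -1.0, -0.001]]
force: [0.6, 0.1, -0.8]
gripper_width: 0.021
t 13.68 at [ 0.5245 -0.0205  0.1536] -> d [-32.49   0.37 -12.01] turn 0.026 dist 34.6
```

```bash
python3 -m pendant '[[-5.5,0,-2,0,255],[-11,0,-4,0,255],[-16.5,0,-6,0.01,255],[-22,0,-8,0.026,255],[-27,0,-10,0.026,255],[-32,0,-12,0.026,255],[-32,0,-12,0.026,255],[-32,0,-12,0.026,255],[-32,0,-12,0.026,255]]'
python3 - <<'E'
from h import *
go(.450,.313,.02,80.5); print(robot.state()["gripper_width"]);motors()
E
```

```text
time: 14.85
eef_pos: [0.451, 0.3117, 0.1533]
orientation: [[-0.167, -0.001, 0.986], [-0.986, -0.001, -0.167], [0.002, -1.0, -0.001]]
force: [-0.4, -0.5, 0.5]
gripper_width: 0.0209
t 14.85 at [0.451  0.3117 0.1533] -> d [-0.13 13.33 -0.11] turn -0.002 dist 13.3
0.020873924467686836
motor px [386. 308.] xy [ 0.4215 -0.1088] axis -15 area 135
```

```bash
python3 -m pendant '[[-0.1,4,-0.1,0,255],[-0.1,9,-0.1,0,255],[-0.1,12,-0.1,0,255],[-0.1,13.3,-0.1,0,255],[-0.1,13.3,-0.1,0,255],[-0.1,13.5,-0.1,0,130],[-0.1,13.5,-0.1,0,130],[-0.1,13.5,-0.1,0,130]]'
python3 -m pendant '[[0,-5,0,0,130],[0,-10,0,0,130],[0,-14,0,0,130],[0,-14,0,0,130]]'
python3 - <<'E'
from h import *
motors(); go(.4215,-.1088,.13,90-18)
E
```

```text
time: 15.9
eef_pos: [0.4507, 0.3147, 0.0204]
orientation: [[-0.165, 0.002, 0.986], [-0.986, 0.001, -0.165], [-0.001, -1.0, 0.002]]
force: [-0.2, -0.3, -0.4]
gripper_width: 0.0419
time: 16.4
eef_pos: [0.4525, 0.3157, 0.1648]
orientation: [[-0.165, 0.009, 0.986], [-0.986, 0.005, -0.165], [-0.007, -1.0, 0.008]]
force: [0.2, -0.2, -0.8]
gripper_width: 0.0422
motor px [386. 308.] xy [ 0.4215 -0.1089] axis -15 area 133
t 16.45 at [0.4512 0.315  0.1618] -> d [42.29  3.07  4.07] turn 0.148 dist 42.6
```

```bash
python3 -m pendant '[[6,0.5,0.6,0.05,90],[12,1,1.2,0.1,90],[18,2,1.8,0.148,90],[24,3,2.4,0.148,90],[30,3,2.9,0.148,90],[36,3,3.5,0.148,90],[42.2,3,4.1,0.148,90],[42.2,3,4.1,0.148,90],[42.2,3,4.1,0.148,90],[42.2,3,4.1,0.148,90]]'
python3 - <<'E'
from h import *
wmot(); go(.4215,-.1088,.003,72)
E
```

```text
time: 17.7
eef_pos: [0.4205, -0.1071, 0.1286]
orientation: [[-0.307, -0.001, 0.952], [-0.952, 0.001, -0.307], [-0.0, -1.0, -0.001]]
force: [0.4, 0.9, 0.3]
gripper_width: 0.0553
[325. 233.] 1251 ((43.076080322265625, 30.34981346130371), 88.09085083007812) [ 0.4218 -0.1111  0.018 ]
t 17.75 at [ 0.4207 -0.107   0.1288] -> d [ 0.15 12.58  0.14] turn 0.003 dist 12.6
```

```bash
python3 -m pendant '[[0.3,4,0.1,0,90],[0.3,8,0.1,0,90],[0.3,11.0,0.1,0,90],[0.3,12.5,0.1,0,90],[0.3,12.5,0.1,0,90],[0.3,12.5,0.1,0,255],[0.3,12.5,0.1,0,255],[0.3,12.5,0.1,0,255],[0.3,12.5,0.1,0,255]]' 40
python3 -m pendant '[[0,-4,0,0,255],[0,-10,0,0,255],[0,-15,0,0,255],[0,-15,0,0,255],[0,-15,0,0,255]]'
python3 - <<'E'
from h import *
go(.548,.296,.15,80.5)
E
```

```text
time: 18.88
eef_pos: [0.4222, -0.1124, 0.0059]
orientation: [[-0.309, 0.003, 0.951], [-0.951, -0.001, -0.309], [0.0, -1.0, 0.004]]
force: [-0.2, 0.8, 5.9]
gripper_width: 0.0208
time: 19.5
eef_pos: [0.4201, -0.1117, 0.1534]
orientation: [[-0.309, -0.001, 0.951], [-0.951, 0.0, -0.309], [0.0, -1.0, -0.001]]
force: [-0.1, -0.9, -1.5]
gripper_width: 0.0209
t 19.50 at [ 0.4201 -0.1117  0.1534] -> d [-42.72   0.34  -0.45] turn -0.149 dist 42.7
```

```bash
python3 -m pendant '[[-6,0,0,-0.05,255],[-12,0,0,-0.1,255],[-18,0,-0.1,-0.149,255],[-24,0,-0.2,-0.149,255],[-30,0,-0.3,-0.149,255],[-36,0,-0.4,-0.149,255],[-42.3,0,-0.5,-0.149,255],[-42.3,0,-0.5,-0.149,255],[-42.3,0,-0.5,-0.149,255],[-42.3,0,-0.5,-0.149,255]]'
python3 - <<'E'
from h import *
go(.548,.296,.02,80.5); print(robot.state()["gripper_width"]);motors()
E
```

```text
time: 20.75
eef_pos: [0.5462, 0.2905, 0.1534]
orientation: [[-0.166, -0.002, 0.986], [-0.986, -0.001, -0.166], [0.001, -1.0, -0.001]]
force: [0.6, -0.5, -0.4]
gripper_width: 0.0207
t 20.75 at [0.5462 0.2905 0.1534] -> d [-0.59 13.34  0.1 ] turn -0.001 dist 13.4
0.020680734982001136
```

```bash
python3 -m pendant '[[-0.5,4,0.1,0,255],[-0.5,9,0.1,0,255],[-0.5,12,0.1,0,255],[-0.5,13.3,0.1,0,255],[-0.5,13.3,0.1,0,255],[-0.5,13.5,0.1,0,130],[-0.5,13.5,0.1,0,130],[-0.5,13.5,0.1,0,130]]'
python3 -m pendant '[[0,-5,0,0,130],[0,-10,0,0,130],[0,-16,0,0,255],[2,-22,-3,0,255],[3,-27,-5,0,255],[3,-27,-5,0,255],[3,-27,-5,0,255]]'
python3 - <<'E'
from h import *
motors(); im=robot.camera("wrist"); t=robot.camera("top"); 
a=cv2.resize(im,(480,360)); b=cv2.resize(t[190:340,80:265],None,fx=1.73,fy=2.4,interpolation=cv2.INTER_CUBIC)
cv2.imwrite("pics/box1.png",np.hstack([a,b[:360,:320]])); go(*boxp(.19,.06),.29,80.5)
E
```

```text
time: 21.8
eef_pos: [0.5492, 0.2971, 0.0205]
orientation: [[-0.164, 0.002, 0.986], [-0.986, 0.001, -0.164], [-0.001, -1.0, 0.002]]
force: [0.4, 0.2, 0.2]
gripper_width: 0.0419
time: 22.68
eef_pos: [0.4943, 0.2755, 0.2896]
orientation: [[-0.164, 0.001, 0.986], [-0.986, 0.0, -0.164], [-0.001, -1.0, 0.001]]
force: [-0.1, 0.1, 0.2]
gripper_width: 0.0
t 22.82 at [0.494  0.2752 0.2867] -> d [-20.    -0.36  -5.95] turn 0.001 dist 20.9
```

View pics/box1.png

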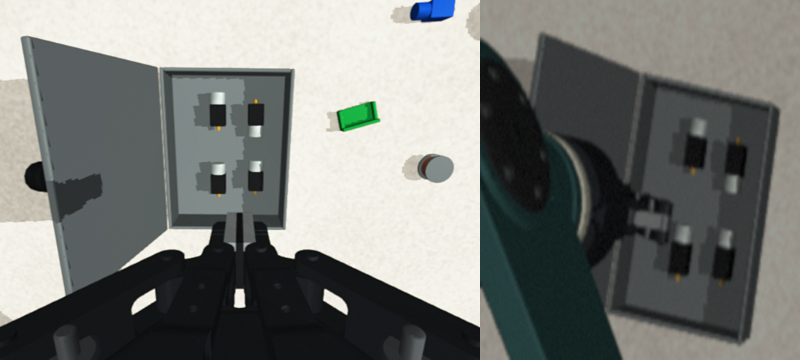

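The four motors lie separated on the box floor at (217,110), (256,115), (218,180) and (256,177) in the wrist view. The lid stands open on the left. Next I go behind the lid and also check for motors hidden there.

```bash
python3 -m pendant '[[-5,-0.4,-1.5,0,255],[-10,-0.4,-3,0,255],[-15,-0.4,-4.5,0,255],[-20,-0.4,-6,0,255],[-20,-0.4,-6,0,255],[-20,-0.4,-6,0,255],[-20,-0.4,-6,0,255]]' 60
python3 - <<'E'
from h import *
im=robot.camera("wrist"); t=robot.camera("scene")
cv2.imwrite("pics/lid1.png",np.hstack([cv2.resize(im,(400,300)),cv2.resize(t[60:300,320:640],(400,300))])); go(*boxp(.19,.06),.18,80.5)
w=13
for d in(135,):
  for T in(1.9,1.7,1.5,1.3,1.1,.9,.7,.5,.3,.15,0):
    o=8+w*np.sin(T); x=85-d*np.cos(T)+o*np.sin(T); z=55.5+d*np.sin(T)+o*np.cos(T); print(T,round(x),round(z))
E
```

```text
time: 23.7
eef_pos: [0.4686, 0.4814, 0.293]
orientation: [[-0.166, -0.0, 0.986], [-0.986, -0.001, -0.166], [0.001, -1.0, -0.0]]
force: [-0.5, -0.3, -0.6]
gripper_width: 0.0003
t 23.80 at [0.4686 0.4813 0.2938] -> d [-0.09 11.38 -0.06] turn -0.001 dist 11.4
1.9 148 177
1.7 123 187
1.5 96 192
1.3 69 191
1.1 41 185
0.9 15 173
0.7 -8 155
0.5 -27 133
0.3 -40 107
0.15 -47 86
0 -50 64
```

View pics/lid1.png

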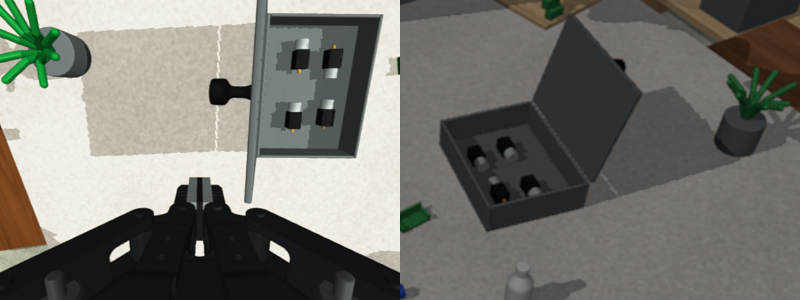

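No motor is hidden behind the lid, and the knob at (225,92) is clear of the fingers' lane. Lowering behind the lid, then sweeping it shut.

```bash
python3 -m pendant '[[0,4,0,0,255],[0,8,0,0,255],[0,11.2,0,0,255],[0,11.2,0,0,255]]'
python3 -m pendant '[[3,0,0,0,255],[5,-0.3,0,0,255],[6.7,-0.5,0,0,255],[8,-0.8,0,0,255],[9.4,-1,0,0,255],[10.7,-1,0,0,255],[12.1,-0.9,0,0,255],[13.5,-0.6,0,0,255],[14.9,-0.3,0,0,255],[14.9,-0.3,0,0,255]]'
python3 - <<'E'
from h import *
s=robot.state(); R=np.array([[np.cos(BA),-np.sin(BA)],[np.sin(BA),np.cos(BA)]])
print(s["time"],"boxframe",R.T@(np.array(s["eef_pos"][:2])-BOX),s["eef_pos"],s["force"])
E
```

```text
time: 24.3
eef_pos: [0.467, 0.4805, 0.1777]
orientation: [[-0.166, -0.005, 0.986], [-0.986, -0.005, -0.166], [0.006, -1.0, -0.004]]
force: [-0.6, 0.1, 0.6]
gripper_width: 0.0001
time: 25.55
eef_pos: [0.4432, 0.3341, 0.1838]
orientation: [[-0.166, -0.001, 0.986], [-0.986, -0.001, -0.166], [0.001, -1.0, -0.001]]
force: [0.0, 0.6, 0.0]
gripper_width: -0.0004
25.55 boxframe [0.03975157 0.06016424] [0.44322178 0.33413637 0.18384697] [0.02424987 0.62349824 0.02062959]
```

```bash
python3 -m pendant '[[1.3,0.5,0,0,255],[2.5,1.1,0,0,255],[3.7,2,0,0,255],[4.8,2.9,0,0,255],[6.7,5.1,0,0,255],[8,7.7,0,0,255],[8.7,9.8,0,0,255],[9,11.5,0,0,255],[9,12.4,0,0,255],[9,12.4,0,0,255]]'
python3 - <<'E'
from h import *
s=robot.state(); print(s["eef_pos"],s["force"])
im=robot.camera("wrist"); t=robot.camera("scene")
cv2.imwrite("pics/lid2.png",np.hstack([cv2.resize(im,(400,300)),cv2.resize(t[60:300,320:640],(400,300))]))
E
```

```text
time: 26.8
eef_pos: [0.4284, 0.2458, 0.0633]
orientation: [[-0.164, -0.001, 0.986], [-0.986, -0.003, -0.164], [0.003, -1.0, -0.001]]
force: [-7.9, -6.6, 17.2]
gripper_width: -0.0001
[0.42835341 0.24581373 0.06329714] [-7.86054059 -6.64131021 17.16747944]
```

View pics/lid2.png

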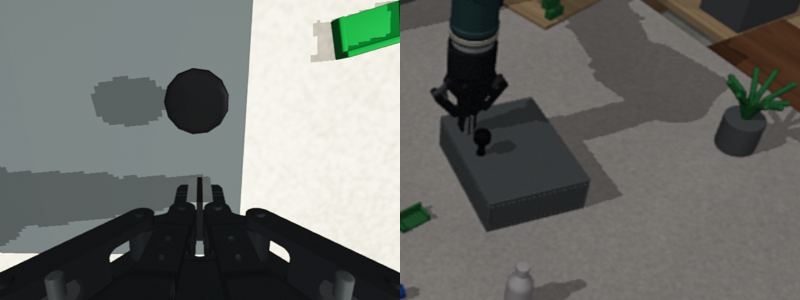

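The lid lies flat: fingertip at z = 0.063 m with 17 N on it, and the scene view shows it shut. Going to the counter.

```bash
python3 -m pendant '[[0,-4,0,0,255],[0,-10,0,0,255],[0,-16,0,0,255],[0,-18,0,0,255],[0,-18,0,0,255]]'
python3 - <<'E'
from h import *
m=robot.camera_model("wrist"); c,_=ray(m,0,0); s=robot.state(); print("cam in tool", np.array(s["orientation"]).T@(c-np.array(s["eef_pos"])))
go(.491,-.29,.25,18)
E
```

```text
time: 27.52
eef_pos: [0.4298, 0.2473, 0.2427]
orientation: [[-0.164, 0.005, 0.986], [-0.986, 0.002, -0.164], [-0.003, -1.0, 0.005]]
force: [-0.1, 1.2, -1.3]
gripper_width: 0.0001
cam in tool [-0.00041027 -0.14237905  0.06565063]
t 27.52 at [0.4298 0.2473 0.2427] -> d [51.99 -0.81 14.86] turn 1.092 dist 54.1
```

```bash
python3 -m pendant '[[6,-0.8,1.5,0.15,255],[12,-0.8,3,0.3,255],[18,-0.8,4.5,0.45,255],[24,-0.8,6.5,0.6,255],[30,-0.8,8.5,0.75,255],[36,-0.8,10.5,0.9,255],[42,-0.8,12,1.05,255],[48,-0.8,13.5,1.092,255],[52,-0.8,14.9,1.092,255],[52,-0.8,14.9,1.092,255]]'
python3 - <<'E'
from h import *
s=robot.state(); print(s["eef_pos"],np.array(s["orientation"])[:,0])
im=robot.camera("wrist"); cv2.imwrite("pics/c1.png",im); motors()
E
```

```text
time: 28.78
eef_pos: [0.4891, -0.293, 0.2443]
orientation: [[-0.953, -0.005, 0.304], [-0.304, 0.003, -0.953], [0.004, -1.0, -0.004]]
force: [0.0, 0.7, 0.2]
gripper_width: 0.0001
[ 0.48914035 -0.29304253  0.24428686] [-0.95251698 -0.30445947  0.00398006]
```

View pics/c1.png

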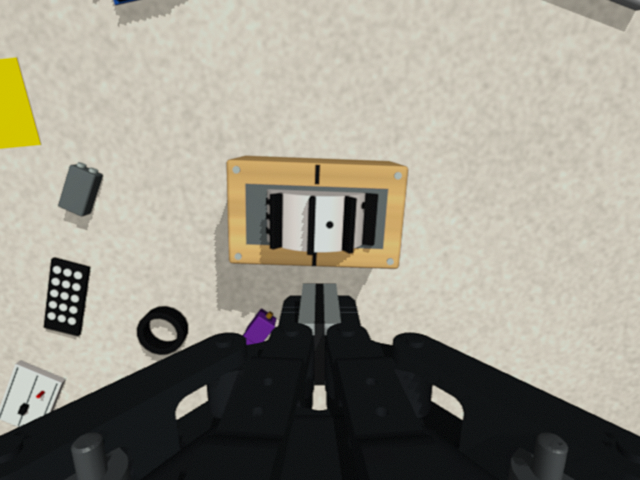

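The wheel shows one dot at (330,225) and ridge tips at about x = 275, 311, 349 and 371 on row 223. The screws are at (236,170), (397,176), (389,260) and (239,255), and the reading lines at (318,175) and (314,259).

```bash
cat > wh.py <<'E'
from h import *
# counter pose from screws (z=.075)
CC=None
def setpose(c,a):
    global CC,CX,CY; CC=np.array([c[0],c[1]]); CX=np.array([np.cos(a),np.sin(a)]); CY=np.array([-np.sin(a),np.cos(a)])
def cyl(m,u,v,r):
    c,d=ray(m,u,v); f=lambda w,o:np.array([(w[:2]-o*CC)@CX,(w[2]-o*.06)])
    C=f(c,1); D=f(d,0); a,b,cc=D@D,2*C@D,C@C-r*r; q=b*b-4*a*cc
    if q<0: return None
    t=(-b-np.sqrt(q))/2/a; p=C+t*D; return np.arctan2(p[0],p[1])
def there(x,y,z,ang=None):
    p=CC+x*CX+y*CY; return go(p[0],p[1],z,ang)
def incounter():
    e=np.array(robot.state()["eef_pos"]); return np.array([(e[:2]-CC)@CX,(e[:2]-CC)@CY,e[2]]).round(4)
E
python3 - <<'E'
import wh; from wh import *
m=robot.camera_model("wrist")
S=np.array([onz(m,*p,.075)[:2] for p in[(236,170),(397,176),(389,260),(239,255)]]); print(S.round(4))
L=np.array([onz(m,*p,.075)[:2] for p in[(318,175),(314,259)]]); print("lines",L, "mid",L.mean(0))
c=S.mean(0); far=(S[0]+S[3])/2; near=(S[1]+S[2])/2; d=far-near; a=np.arctan2(d[1],d[0]); l=L[1]-L[0]; print(c,np.degrees(a),np.linalg.norm(d),"line angle",np.degrees(np.arctan2(l[1],l[0]))-90)
wh.setpose((c+L.mean(0))/2,a)
print("dot",wh.cyl(m,330,225,.044))
for u in(275,311,349,371): print(u,wh.cyl(m,u,223,.054))
print(wh.incounter(),wh.CC,a)
E
```

```text
[[ 0.5666 -0.3076]
 [ 0.4392 -0.3437]
 [ 0.4196 -0.2735]
 [ 0.5456 -0.2376]]
lines [[ 0.50139279 -0.32443342]
 [ 0.48234971 -0.25420189]] mid [ 0.49187125 -0.28931766]
[ 0.49276528 -0.29060083] 15.886214046576372 0.13177145656137845 line angle 15.17082130911814
dot -0.2604999464021189
275 0.617500587347665
311 0.06220266152663515
349 -0.49295522612852116
371 -0.9863069279381733
[-0.0027  0.0005  0.2458] [ 0.49231827 -0.28995924] 0.2772667407893295
```

```bash
sed -i 's/^CC=None/pass/' wh.py; echo 'setpose((.4920,-.2898),np.radians(15.6))' >> wh.py
python3 - <<'E'
from wh import *
there(-.013,0,.135,15.6); there(-.013,0,.107,15.6); 
E
```

```text
t 28.88 at [ 0.4895 -0.2902  0.2458] -> d [ 1.03 11.08  0.03] turn 0.041 dist 11.1
t 28.88 at [ 0.4895 -0.2902  0.2458] -> d [ 1.02 13.88  0.04] turn 0.041 dist 13.9
```

```bash
python3 -m pendant '[[1,4,0,0.041,255],[1,8,0,0.041,255],[1,11.1,0,0.041,255],[1,11.1,0,0.041,255],[1,11.1,0,0.041,255],[1,11.1,0,0.041,255]]'
python3 - <<'E'
from wh import *
print(incounter()); there(-.013,0,.107,15.6)
m=robot.camera_model("wrist"); im=robot.camera("wrist"); cv2.imwrite("pics/c2.png",im)
for x in(-.013,0,.02): print(proj(m,[*(CC+x*CX),.114]))
E
```

```text
time: 29.62
eef_pos: [0.4817, -0.2941, 0.1397]
orientation: [[-0.963, 0.003, 0.27], [-0.27, -0.003, -0.963], [-0.003, -1.0, 0.003]]
force: [-0.5, -0.8, -0.2]
gripper_width: 0.0002
[-0.011  -0.0013  0.1397]
t 29.62 at [ 0.4817 -0.2941  0.1397] -> d [ 0.21  3.27 -0.15] turn 0.001 dist 3.3
[[323.79460267 283.8545298 ]]
[[296.58303243 283.78769481]]
[[254.73561822 283.68491237]]
```

View pics/c2.png

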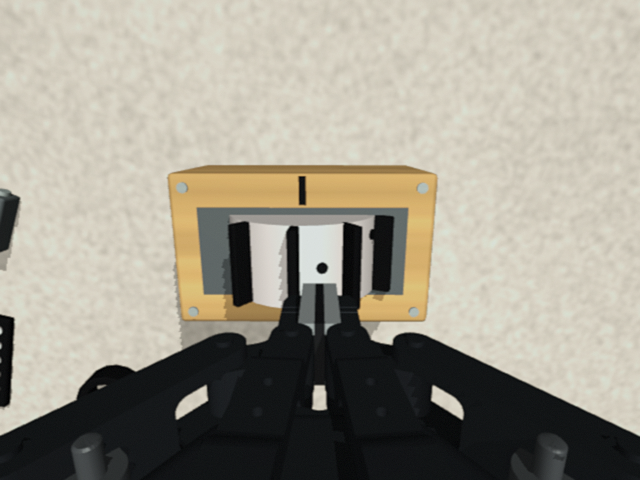

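The fingertip (320,285) sits between the ridges at x = 293 and x = 350, over the one-dot face. Lowering and making the first stroke.

```bash
python3 -m pendant '[[0.1,1.5,0,0,255],[0.1,3.2,0,0,255],[0.1,3.2,0,0,255],[-0.3,3.2,0,0,255],[-0.7,3.2,0,0,255],[-1.1,3.2,0,0,255],[-1.4,3.2,0,0,255],[-1.7,3.2,0,0,255],[-1.7,3.2,0,0,255]]'
python3 - <<'E'
from wh import *
print(incounter(),robot.state()["force"]); there(.007,0,.107); there(.007,0,.15)
E
```

```text
time: 30.8
eef_pos: [0.4976, -0.289, 0.1055]
orientation: [[-0.963, 0.001, 0.27], [-0.27, -0.0, -0.963], [-0.001, -1.0, 0.0]]
force: [-0.9, -0.8, 0.3]
gripper_width: 0.0003
[ 0.0056 -0.0008  0.1055] [-0.86279833 -0.78077687  0.25906942]
t 30.80 at [ 0.4976 -0.289   0.1055] -> d [-0.14 -0.15 -0.08] turn 0.000 dist 0.2
t 30.80 at [ 0.4976 -0.289   0.1055] -> d [-0.14 -4.45 -0.07] turn 0.000 dist 4.4
```

```bash
python3 -m pendant '[[0,-1.5,0,0,255],[0,-3,0,0,255],[1.5,-3,0,0,255],[3.45,-3,0,0,255],[3.45,-3,0,0,255],[3.45,-3,0,0,255]]'
cat >> wh.py <<'E'
def ridges(ys=(-.019,-.016,-.013)):
    m=robot.camera_model("wrist"); im=robot.camera("wrist"); g=cv2.cvtColor(im,6); th=np.linspace(-.9,.9,361); P=[]
    for y in ys:
        p=proj(m,[[*(CC+.054*np.sin(t)*CX+y*CY),.06+.054*np.cos(t)] for t in th]).round().astype(int); P.append(g[p[:,1].clip(0,479),p[:,0].clip(0,639)])
    d=(np.median(P,0)<70); e=np.flatnonzero(np.diff(np.r_[0,d.astype(int),0])); print("dark:",[(round(th[a],2),round(th[min(b,360)-0],2)) for a,b in zip(e[::2],e[1::2])]); return im
E
python3 - <<'E'
from wh import *
print(incounter()); im=ridges(); cv2.imwrite("pics/c3.png",im[150:330,140:460]); there(-.029,0,.1045)
E
```

```text
time: 31.55
eef_pos: [0.4632, -0.2984, 0.1349]
orientation: [[-0.963, -0.0, 0.268], [-0.268, 0.001, -0.963], [0.0, -1.0, -0.001]]
force: [-0.2, -0.8, -0.4]
gripper_width: -0.0
[-0.03   -0.0006  0.1349]
dark: [(np.float64(-0.9), np.float64(-0.68)), (np.float64(-0.34), np.float64(-0.22)), (np.float64(0.17), np.float64(0.36)), (np.float64(0.54), np.float64(0.9))]
t 31.60 at [ 0.4635 -0.2984  0.135 ] -> d [-0.07  3.05 -0.06] turn 0.000 dist 3.1
```

View pics/c3.png

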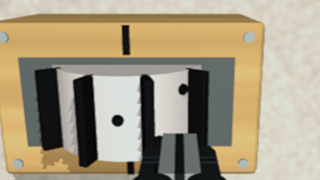

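The one-dot face is on top and the finger is over the two-dot gap. Second stroke.

```bash
python3 -m pendant '[[0,1.5,0,0,255],[0,3,0,0,255],[0,3,0,0,255],[-0.6,3,0,0,255],[-1.2,2.9,0,0,255],[-1.8,2.85,0,0,255],[-2.4,2.85,0,0,255],[-3.0,2.85,0,0,255],[-3.65,2.85,0,0,255],[-3.65,2.85,0,0,255]]'
python3 - <<'E'
from wh import *
print(incounter(),robot.state()["force"])
E
python3 -m pendant '[[0,-1.5,0,0,255],[0,-3,0,0,255],[1.5,-3,0,0,255],[3.5,-3,0,0,255],[3.5,-3,0,0,255],[3.5,-3,0,0,255]]'
python3 - <<'E'
from wh import *
print(incounter()); im=ridges(); cv2.imwrite("pics/c4.png",im[150:330,140:460]); there(-.029,0,.1045)
E
```

```text
time: 32.85
eef_pos: [0.4991, -0.2882, 0.1057]
orientation: [[-0.963, -0.001, 0.27], [-0.27, 0.001, -0.963], [0.001, -1.0, -0.001]]
force: [-0.2, -0.4, 0.2]
gripper_width: 0.0
[ 0.0073 -0.0003  0.1057] [-0.16436529 -0.41262725  0.16136301]
time: 33.6
eef_pos: [0.4647, -0.2981, 0.1365]
orientation: [[-0.963, -0.0, 0.268], [-0.268, 0.0, -0.963], [-0.0, -1.0, -0.0]]
force: [0.0, -1.1, 0.6]
gripper_width: 0.0001
[-0.0285 -0.0006  0.1365]
dark: [(np.float64(-0.9), np.float64(-0.66)), (np.float64(-0.31), np.float64(-0.2)), (np.float64(0.19), np.float64(0.38)), (np.float64(0.55), np.float64(0.9))]
t 33.65 at [ 0.465  -0.298   0.1365] -> d [ 0.08  3.2  -0.06] turn 0.000 dist 3.2
```

```bash
python3 -m pendant '[[0.05,1.5,0,0,255],[0.05,3.1,0,0,255],[0.05,3.1,0,0,255],[-0.6,3.1,0,0,255],[-1.2,3,0,0,255],[-1.8,3,0,0,255],[-2.4,3,0,0,255],[-3.0,3,0,0,255],[-3.5,3,0,0,255],[-3.5,3,0,0,255]]'
python3 - <<'E'
from wh import *
print(incounter(),robot.state()["force"])
E
python3 -m pendant '[[0,-1.5,0,0,255],[0,-3,0,0,255],[1.5,-3,0,0,255],[3.5,-3,0,0,255],[3.5,-3,0,0,255],[3.5,-3,0,0,255]]'
python3 - <<'E'
from wh import *
print(incounter()); im=ridges(); cv2.imwrite("pics/c5.png",im[150:330,140:460]); there(-.029,0,.1045)
E
```

```text
time: 34.9
eef_pos: [0.4996, -0.2884, 0.1068]
orientation: [[-0.963, 0.001, 0.27], [-0.27, 0.0, -0.963], [-0.001, -1.0, 0.0]]
force: [0.6, 0.2, 0.2]
gripper_width: 0.0001
[ 0.0077 -0.0007  0.1068] [0.56807711 0.21141769 0.22297493]
time: 35.65
eef_pos: [0.4647, -0.2981, 0.1365]
orientation: [[-0.963, -0.0, 0.268], [-0.268, 0.0, -0.963], [0.0, -1.0, -0.001]]
force: [-0.6, 0.1, -0.5]
gripper_width: -0.0
[-0.0285 -0.0006  0.1365]
dark: [(np.float64(-0.9), np.float64(-0.66)), (np.float64(-0.31), np.float64(-0.2)), (np.float64(0.19), np.float64(0.38)), (np.float64(0.55), np.float64(0.9))]
t 35.70 at [ 0.465  -0.298   0.1365] -> d [ 0.08  3.2  -0.06] turn 0.000 dist 3.2
```

View pics/c5.png

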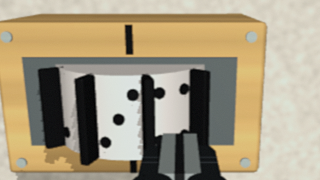

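Three dots are now on top, so one more stroke brings up four.

```bash
python3 -m pendant '[[0.05,1.5,0,0,255],[0.05,3.1,0,0,255],[0.05,3.1,0,0,255],[-0.6,3.1,0,0,255],[-1.2,3,0,0,255],[-1.8,3,0,0,255],[-2.4,3,0,0,255],[-3.0,3,0,0,255],[-3.5,3,0,0,255],[-3.5,3,0,0,255]]'
python3 -m pendant '[[0.1,-1.5,0,0,255],[0.1,-3,0,0,255],[0.1,-8,0,0,255],[0.1,-13,0,0,255],[0.1,-13,0,0,255],[0.1,-13,0,0,255]]'
python3 - <<'E'
from wh import *
print(incounter()); im=ridges(); t=robot.camera("top"); s=robot.camera("scene")
cv2.imwrite("pics/end.png",np.vstack([np.hstack([cv2.resize(im[130:310,200:440],(400,300)),cv2.resize(s[60:300,320:640],(400,300))]),np.hstack([cv2.resize(t[150:360,80:360],(400,300)),cv2.resize(s[150:420,40:400],(400,300))])]))
E
```

```text
time: 36.95
eef_pos: [0.499, -0.2882, 0.1057]
orientation: [[-0.963, -0.001, 0.27], [-0.27, 0.001, -0.963], [0.001, -1.0, -0.001]]
force: [0.3, -0.2, -0.7]
gripper_width: -0.0001
time: 37.7
eef_pos: [0.498, -0.2889, 0.2378]
orientation: [[-0.963, 0.001, 0.269], [-0.269, -0.001, -0.963], [-0.001, -1.0, 0.001]]
force: [0.1, 0.6, -0.6]
gripper_width: 0.0001
[ 0.006  -0.0008  0.2378]
dark: [(np.float64(-0.9), np.float64(-0.63)), (np.float64(-0.32), np.float64(-0.18)), (np.float64(0.17), np.float64(0.18)), (np.float64(0.24), np.float64(0.38)), (np.float64(0.66), np.float64(0.9))]
```

View pics/end.png

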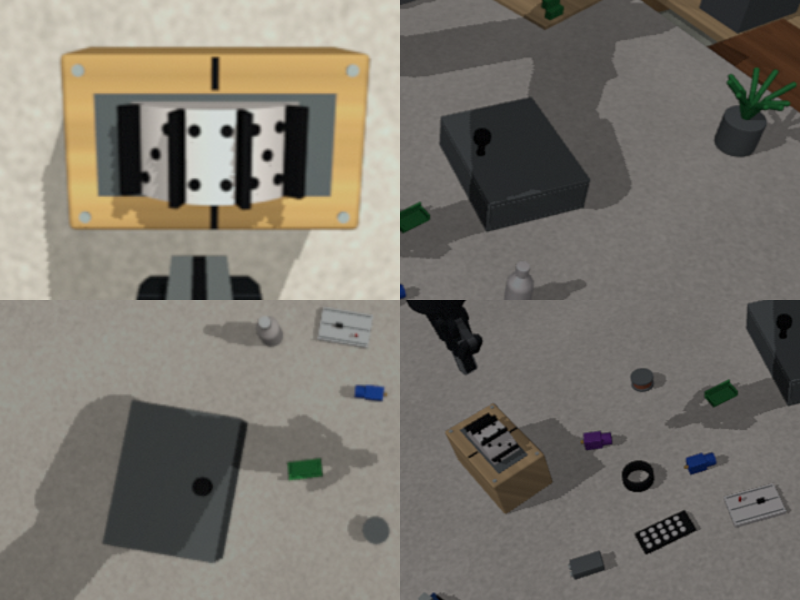

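The four-dot face (210,160 in the crop) sits between the reading lines, with its ridges at about −0.25 and +0.31 rad. The lid is shut, no motor is left on the bench, and nothing touches the gripper. Handing in.

```bash
python3 -c "
from rig import robot
robot.close_job(); s=robot.state(); print(s['time'],s['eef_pos'])"
```

```text
the job is handed in; nothing more can be done
the job is handed in; nothing more can be done
```

I put all four motors found on the bench into the parts box, shut the lid fully, and rolled the tally wheel up to 4 dots. I handed the job in at about 38 s; the hand-in reports no verdict.

- **Motors:** a picture just before the lid was shut showed all four lying separately on the box floor. The last pictures showed none left on the bench, and none was hidden behind the lid.
- **Lid:** it was pushed down with 17 N at the fingertip, which stopped at the closed height, and it stayed shut in the last pictures.
- **Wheel:** four dots sit between the reading lines, with the two ridges beside them at about −0.25 and +0.31 rad. That puts the face about 0.03 rad off centre, within the allowed 0.19.
- **Other things:** the blue and purple look-alikes and the other bench items appear in place in the pictures; I did not measure how far each had moved. The gripper was about 12 cm clear of the wheel, touching nothing.

No check failed. One look at the bench from above missed the fourth motor because the arm was in the way; the next look found it where it had been.

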